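Unlock the specimen clamp and latch it open

ROBOT

A 7-joint arm with a two-finger parallel gripper is mounted at the origin on the work surface. World frame = base frame: x ahead of the robot, y to its left, z up, the work surface at z = 0. Lengths are in m, angles in degrees, forces in N, time in s.
With the tool pointing down it reaches from about 0.4 to 0.85 m from the base axis. Payload 6.9 kg.
Tool frame: the origin (TCP) lies midway between the tips of the shut fingers; the grasp point (between the pads) lies 19 mm behind it; x points along the fingers, z is the direction in which the jaws open and shut, and the axes are right-handed (so a half turn about x gives the same grasp; the last joint's range is limited). The gripper opens to 85 mm and grips with 20 to 120 N. Pads are 22 mm wide; open, the fingers measure 114 mm over their backs; the gripper's body (76 mm by 85 mm) begins 54 mm behind the grasp point. The pads swing forward as they close: fully open they stand 13 mm farther back than shut.
Start: joints at [82.248, 29.078, -13.613, 85.955, 7.202, 65.827, -8.869], TCP at [0.149, -0.607, 0.231] pointing down, gripper open.
Joint ranges: [-176.47, 176.47], [-13.61, 117.27], [-81.72, 77.17], [0.22, 143.17], [-87.28, 267.28], [10, 112.55], [-165.47, 165.47]. Speed limits (degrees/s): [136.94, 136.94, 180, 180, 180, 180, 180].

INTERFACE

Orientations are given as [roll, pitch, yaw] about the fixed x, y, z axes, in that order (R = Rz(yaw) Ry(pitch) Rx(roll)).
In Python, from station import arm, telemetry, imaging, workorder, spotter gives the robot as it stands. Calls block until the motion is done:
- arm.move_ptp(position, orientation): joint-space move of the TCP to a pose.
- arm.move_straight(position, feed=0.15, ori=None): straight line of the TCP; ori=None keeps the orientation; feed is the mean speed in m/s.
- arm.movej(angles): joint-space move.
- arm.grip(opening, f_grip=None): opening from 0.0 (shut) to 1.0 (fully open); f_grip is the grip in N (None keeps the last); returns when the fingers have stopped.
- arm.wait(seconds).
- arm.ik(position, orientation): joint angles nearest the present ones, or None.
- telemetry.get_state(): the state.
- imaging.camera(name): name is "scene" or "top" or "wrist"; returns the picture (420x560x3 uint8, red, green, blue); there is no depth.
- imaging.calibration(name): a dict with "fovy" (degrees; the focal length in pixels is half the picture's height over the tangent of half this angle, whatever the lens; pixels are square), "cx", "cy" (the principal point, pixels), "extrinsics" (4x4, takes a point from camera to world coordinates). Camera axes: x right, y down, z forward; pixel columns grow to the right and rows downward; lengths in m; the calibration is good to about 2 mm. A picture is of the moment at which its call begins: read the wrist's pose just before it. calibration takes no time and is no camera call; for the wrist camera it gives the pose at the moment of the call.
A pose or a line that the arm cannot do raises arm.MotionError and nothing moves.
- workorder.close_job(): hands the job in, once; it reports no verdict.
Trained networks look in the newest picture that a camera, given by its name, has taken for a name from the list of things; names that differ only in an ending like _2 or _b are one class to them, and where a whole thing is asked for, a point or a joint stands for the part that bears it (a point fixed in the world has none). Each returns a list of dicts, best first, with "score" (0 to 1); they miss things now and then, are a little off and sometimes report something else, mostly with a low value. They report only what shows in the picture. A call takes as long as a camera call. They do not tell look-alikes from the thing itself.
- spotter.spot_in(query, camera): "xy" ([column, row] in pixels, amid what is visible of it).
- spotter.regions_of(query, camera): "mask" (420x560 bool, what is visible of it) and "xy" ([column, row] in pixels, amid what is visible of it).
The state is a dict: "clock": time; "q": joint angles; "dq": joint speeds; "joint_torque": joint torques, N m; "eef_pos": TCP position; "ee_rot": TCP orientation; "contact_force": force on the tool from outside, world axes, zero at the start; "ft_torque": the same for the moment, N m; "grip_width": opening from 0.0 (shut) to 1.0 (fully open).
Only numpy, scipy, OpenCV 4.12 (cv2) and the standard library are available. Lean on these libraries where they do the work, as an engineer would, in place of code of your own. Each camera call takes 0.05 s, during which the arm holds its last target. There are 200 camera calls.

TASK

The specimen clamp is still locked by its stuck lock pin. Take the drift punch from its rest, drive the pin right through until it is clear of the carriage, and lay the punch back on its rest; then draw the sprung carriage back by its knob and move the knob sideways into the holding notch, so that the jaws stay open when you let go. Leave the other things on the bench alone.

Things in the scene. Friction and masses are not known exactly. Their poses are not given: they have to be found in the camera images.
- clamp: Specimen clamp, fixed to the bench: grey base 260 x 110 x 15 mm, aluminium slot plate on four posts (its top 88 mm above the bench), two dark bored lock blocks, rubber-faced jaws at its +x end. Origin on the bench (z=0) under the middle of the clamp (10 mm to the -x side of the base's centre); its x axis runs along the carriage from the spring barrel towards the jaws, y to the holding-notch side, z up.
- carriage (a joint): Travel of the sprung jaw carriage towards the clamp's -x, in m: 0 = shut, 0.068 = end of the lane. A spring pulls it shut with about 4.5 N at 0 and 10.5 N at 0.064. While the lock pin is in, it moves only 2 mm. In the holding notch it rests at about 0.052.
- latch (a joint): Sideways travel of the knob and its post towards the clamp's +y, in m: 0 = in the straight lane, 0.024 = as far into the notch as it goes. A light spring (1 N) returns it to 0. The slot is an L with a hooked end: the post can be moved sideways into the notch only while carriage is between 0.060 and 0.068; at latch 0.020 to 0.024 the released spring then draws it 8 to 12 mm back behind the notch's 6 mm wide lip, where it stays.
- knob (a point): Black round knob on the carriage, 28 mm in diameter, standing from 94 to 142 mm above the bench on a 12 mm post; this point is on its axis, 122 mm above the bench. At carriage 0, latch 0 it is at clamp x = +10 mm, y = 0. It does not turn; it moves with both joints.
- lock_pin (a joint): Travel of the stuck steel lock pin (12 mm diameter, 82 mm long, level, along the clamp's y axis at clamp x = 45 mm, 45 mm above the bench), towards the clamp's +y, in m. 0 = home: its -y end is sunk 8 mm inside the bore, its +y end flush with the other block. It is captive, stops at 0.058, and is stiff (about 7 to 9 N). From 0.048 on it is clear of the carriage.
- bore_mouth (a point): Centre of the bore's mouth on the outer (-y) face of the -y lock block, 45 mm above the bench: a 16 x 16 mm window, through which the pin is driven towards the clamp's +y. Clamp position x = 45, y = -45, z = 45 mm. Each block is 28 mm wide along x, 20 mm thick along y, and 77 mm tall from the bench. Between the blocks the way is free but for the pin (the carriage's 20 mm wide lug stands 2 mm beside it, towards the clamp's +x; its bar runs 13 mm above the bore's centre line).
- punch: Steel drift punch, loose, 160 mm long, 0.15 kg: square grip 80 mm long, 14 x 14 mm, then a round shank 80 mm long, 8 mm in diameter. Origin on its axis half way along (where the grip meets the shank); its x axis points to the tip. It lies level on its rest, 32 mm above the bench, one flat face up.
- punch_tip (a point): Flat end of the punch's shank, 80 mm from the punch's origin.
- rest: White plastic rest for the punch, fixed to the bench: foot 170 x 50 x 8 mm with two cradles, 12 mm long, 38 mm wide, 39 mm tall, at x = -70 mm (under the grip, seat at 25 mm) and x = +45 mm (under the shank, seat at 28 mm). Each has 6 mm thick cheeks with a 26 mm gap between them. Origin under its middle on the bench (z=0), x along the punch towards the tip, z up. The grip is free to be grasped between x = -60 and 0.
- beaker: Bystander, loose: glass beaker, 66 mm across, 80 mm tall. Origin at the centre of its underside; leave it where it is.
- jar: Bystander, loose: closed amber jar, 60 mm across, 75 mm tall. Origin at the centre of its underside; leave it where it is.
- dish: Bystander, loose: shallow steel dish, 90 mm across, 22 mm tall. Origin at the centre of its underside; leave it where it is.
- sample_bar: Bystander, loose: flat aluminium bar, 80 x 25 x 12 mm. Origin at the centre of its underside; leave it where it is.
- screwdriver: Bystander, loose: screwdriver with a black handle, 170 mm long, lying flat. Leave it where it is.
- wash_bottle: Bystander, loose: white bottle, 70 mm across, 170 mm tall. Origin at the centre of its underside; leave it where it is.
Mind the look-alikes: they are no part of the job. Of the things that look like the punch, the smaller one is meant. What is shaped like the rest but red is not meant.

How it is judged:
By the outcome, as a careful person would: the job done as asked, in the order asked, and still so for the second after the job is handed in, with the robot touching nothing.
It also fails if it takes over 64 s, if anything falls off the work surface, if the arm or the gripper's body presses on something with over 40 N, if the wrist force passes 120 N, or if a joint passes its speed limit or range.

## Working session

There is one attempt and no reset: what is moved stays moved. The work goes in short steps, each a Python script; the robot and the scene stay as the last script left them, time stands still between calls to the robot, and variables do not carry over. Pictures are saved under pics/ and viewed, about 8 in all and at most 12, crops included, and the job is handed in when it is done.

```bash
ls; mkdir -p pics; python3 - <<'E'
from station import arm, telemetry, imaging, workorder, spotter
import cv2, numpy as np
s=telemetry.get_state(); print(s['clock'],s['eef_pos'],s['ee_rot'],s['grip_width'])
for n in ['scene','top']:
    im=imaging.camera(n); cv2.imwrite(f'pics/{n}0.png',im[:,:,::-1]); c=imaging.calibration(n); print(n,c['fovy'],c['cx'],c['cy'],np.round(c['extrinsics'],4).tolist())
    for q in ['clamp','knob','punch','rest','bore_mouth','punch_tip','lock_pin']:
        print(n,q,[(np.round(d['xy']).tolist(),round(d['score'],2)) for d in spotter.spot_in(q,n)[:4]])
print(telemetry.get_state()['clock'])
E
```

```text
pics
0.0 [ 0.14888849 -0.60650584  0.23044398] [179.33362123  89.90003257 103.13107476] 0.9986169694953538
scene 52.40056835327315 279.35878954577095 214.9362655529812 [[-0.4495, 0.7185, -0.5308, 1.2243], [0.8932, 0.3578, -0.2722, 0.3893], [-0.0057, -0.5965, -0.8026, 1.2087], [0.0, 0.0, 0.0, 1.0]]
scene clamp [([283.0, 254.0], 0.79)]
scene knob []
scene punch [([205.0, 190.0], 0.66), ([210.0, 153.0], 0.62), ([198.0, 182.0], 0.51), ([336.0, 323.0], 0.4)]
scene rest [([206.0, 190.0], 0.8), ([260.0, 177.0], 0.71)]
scene bore_mouth [([286.0, 254.0], 0.58)]
scene punch_tip [([198.0, 181.0], 0.52), ([211.0, 150.0], 0.46)]
scene lock_pin []
top 49.49558599081487 287.210659738621 203.81789501112576 [[-0.028, -0.9917, 0.1251, 0.3294], [-0.9994, 0.03, 0.0146, 0.0096], [-0.0183, -0.1246, -0.992, 1.2378], [0.0, 0.0, 0.0, 1.0]]
top clamp [([269.0, 178.0], 0.79)]
top knob [([270.0, 170.0], 0.63)]
top punch [([454.0, 286.0], 0.84), ([432.0, 218.0], 0.69)]
top rest [([416.0, 216.0], 0.95), ([364.0, 272.0], 0.66)]
top bore_mouth [([271.0, 176.0], 0.71)]
top punch_tip [([454.0, 283.0], 0.92), ([432.0, 216.0], 0.61)]
top lock_pin [([261.0, 159.0], 0.4)]
0.8
```

View pics/scene0.png

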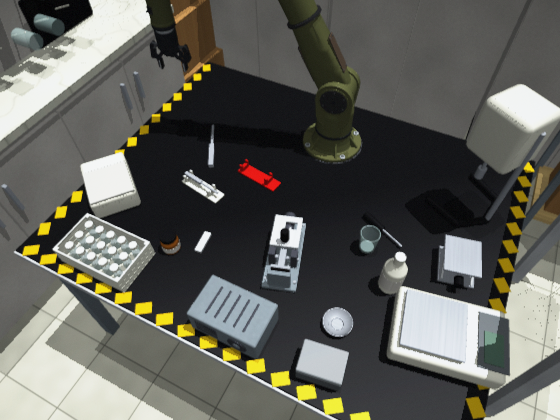

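View pics/top0.png

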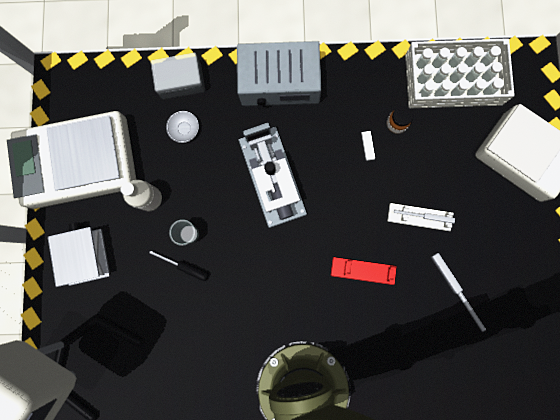

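```bash
cat > h.py <<'E'
from station import arm, telemetry, imaging, workorder, spotter
import cv2, numpy as np
from scipy.spatial.transform import Rotation as Rn
def cal(n):
    c=imaging.calibration(n); f=210/np.tan(np.radians(c['fovy']/2)); return f,c['cx'],c['cy'],np.array(c['extrinsics'])
def ray(c,p):
    f,cx,cy,E=c; d=E[:3,:3]@np.array([(p[0]-cx)/f,(p[1]-cy)/f,1]); return E[:3,3],d/np.linalg.norm(d)
def onz(c,p,z):
    o,d=ray(c,p); return o+d*(z-o[2])/d[2]
def tri(obs): # [(cal,pix)...] -> point, rms ray distance
    A=np.zeros((3,3));b=np.zeros(3)
    for c,p in obs:
        o,d=ray(c,p);M=np.eye(3)-np.outer(d,d);A+=M;b+=M@o
    x=np.linalg.solve(A,b); r=[np.linalg.norm(np.cross(x-ray(c,p)[0],ray(c,p)[1])) for c,p in obs]
    return x,np.max(r)
def proj(c,P):
    f,cx,cy,E=c; q=E[:3,:3].T@(np.array(P)-E[:3,3]); return np.array([cx+f*q[0]/q[2],cy+f*q[1]/q[2]])
def down(jaw): # rpy with tool x down, z along jaw (deg, world yaw)
    a=np.radians(jaw); z=np.array([np.cos(a),np.sin(a),0]); x=np.array([0,0,-1.]); 
    return Rn.from_matrix(np.c_[x,np.cross(z,x),z]).as_euler('xyz',degrees=True)
def shot(name):
    c=cal('wrist'); im=imaging.camera('wrist'); cv2.imwrite(f'pics/{name}.png',im[:,:,::-1]); return c,im
def st():
    s=telemetry.get_state(); print('t',round(s['clock'],2),'p',np.round(s['eef_pos'],4),'F',np.round(s['contact_force'],1),'g',round(s['grip_width'],3))
    return s
E
python3 - <<'E'
from h import *
s=st(); R=Rn.from_euler('xyz',s['ee_rot'],degrees=True).as_matrix(); print('tool',np.round(R,2).tolist())
E=cal('wrist')[3]; print('cam in tool',np.round(R.T@(E[:3,3]-s['eef_pos']),3), np.round(R.T@E[:3,:3],2).tolist(), cal('wrist')[0])
ct=cal('top')
for n,p,z in [('restL',(390,211),.03),('restR',(453,222),.03),('knob',(270,167),.142),('jawend',(258,128),.05),('barrel',(292,220),.05),('big1',(435,257),.01),('big2',(484,330),.01),('red',(363,271),.03),('jar',(398,120),.07),('bar',(368,146),.01)]: print(n,np.round(onz(ct,p,z),3))
E
```

```text
t 0.8 p [ 0.149  -0.607   0.2313] F [-0.4 -0.   0.5] g 1.0
tool [[0.0, 0.97, 0.24], [0.0, 0.24, -0.97], [-1.0, 0.0, -0.0]]
cam in tool [-0.143  0.066  0.   ] [[0.0, -0.26, 0.97], [-0.0, -0.97, -0.26], [1.0, -0.0, -0.0]] 325.8516355525152
restL [ 0.454 -0.245  0.03 ]
restR [ 0.42  -0.409  0.03 ]
knob [0.56  0.065 0.142]
jawend [0.687 0.1   0.05 ]
barrel [0.436 0.016 0.05 ]
big1 [ 0.33  -0.362  0.01 ]
big2 [ 0.138 -0.476  0.01 ]
red [ 0.299 -0.166  0.03 ]
jar [ 0.69  -0.271  0.07 ]
bar [ 0.638 -0.199  0.01 ]
```

```bash
python3 - <<'E'
from h import *
for j in (-12,168,18,198):
    for p in ([.437,-.33,.14],[.57,-.05,.14]): print(j,p,np.round(arm.ik(p,down(j)),0) if arm.ik(p,down(j)) is not None else None)
arm.move_ptp([.43,-.36,.20],down(168)); st()
c,im=shot('w1'); np.save('w1.npy',np.array([c],dtype=object),allow_pickle=True)
for q in ['punch','rest','punch_tip']: print(q,[(np.round(d['xy']).tolist(),round(d['score'],2)) for d in spotter.spot_in(q,'wrist')[:3]])
arm.move_straight([.46,-.31,.20],feed=.2); s=st()
c,im=shot('w2'); np.save('w2.npy',np.array([c],dtype=object),allow_pickle=True)
for q in ['punch','rest','punch_tip']: print(q,[(np.round(d['xy']).tolist(),round(d['score'],2)) for d in spotter.spot_in(q,'wrist')[:3]])
a=cv2.imread('pics/w1.png');b=cv2.imread('pics/w2.png'); cv2.imwrite('pics/w12.png',cv2.resize(np.vstack([a,b]),(0,0),fx=.71,fy=.71))
E
```

```text
-12 [0.437, -0.33, 0.14] [ 55.  30. -32. 105.  20.  51.   3.]
-12 [0.57, -0.05, 0.14] [ 29.  34. -42. 101.  27.  55. -36.]
168 [0.437, -0.33, 0.14] [  27.   28.   12.  105.   -7.   48. -150.]
168 [0.57, -0.05, 0.14] [ 42.  45. -70. 101.  46.  68. 126.]
18 [0.437, -0.33, 0.14] [ 59.  31. -38. 105.  24.  52.  28.]
18 [0.57, -0.05, 0.14] [ 32.  36. -48. 101.  31.  57. -10.]
198 [0.437, -0.33, 0.14] [  32.   27.    4.  105.   -3.   47. -125.]
198 [0.57, -0.05, 0.14] [   6.   29.   -5.  101.    3.   49. -163.]
t 2.89 p [ 0.4297 -0.3605  0.2001] F [ 1.   0.  -0.1] g 0.997
punch [([444.0, 109.0], 0.98), ([278.0, 192.0], 0.64)]
rest [([436.0, 263.0], 0.65)]
punch_tip [([444.0, 109.0], 0.82), ([281.0, 196.0], 0.65)]
t 3.53 p [ 0.4603 -0.3095  0.2   ] F [ 0.1 -0.4  0.3] g 1.004
punch [([299.0, 137.0], 0.79)]
rest [([293.0, 156.0], 0.86), ([451.0, 242.0], 0.79)]
punch_tip [([453.0, 64.0], 0.95), ([299.0, 136.0], 0.74)]<sys>:0: UserWarning: Gimbal lock detected. Setting third angle to zero since it is not possible to uniquely determine all angles.
```

View pics/w12.png

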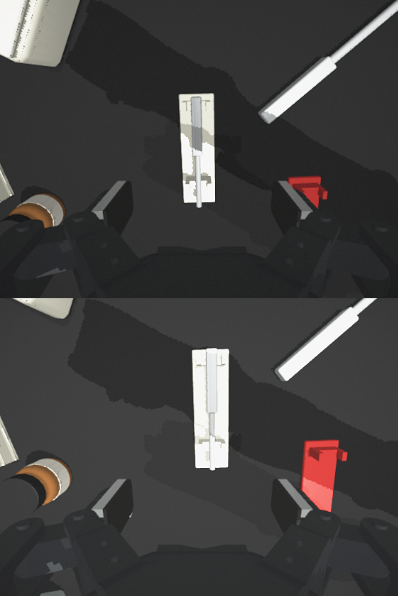

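```bash
cat >> h.py <<'E'
def ends(m): # ends of an elongated mask along its axis (subpixel mid of each end), first the upper
    m=m.astype(np.uint8); n,l,sx,_=cv2.connectedComponentsWithStats(m); m=l==1+np.argmax(sx[1:,4])
    y,x=np.nonzero(m); P=np.c_[x,y].astype(float); mu=P.mean(0); d=np.linalg.svd(P-mu,full_matrices=False)[2][0]; d*=np.sign(d[1])
    t=(P-mu)@d; w=lambda s:P[s].mean(0)
    a=w(t<t.min()+6); b=w(t>t.max()-6); u=(b-a)/np.linalg.norm(b-a)
    return a+u*((mu-a)@u+t.min()), b+u*((mu-b)@u+t.max()), len(P)
E
python3 -W ignore - <<'E'
from h import *
def obs(tag):
    c,im=shot(tag); out=[]
    for r in spotter.regions_of('punch','wrist'):
        if r['score']<.3: continue
        a,b,n=ends(r['mask']); print(tag,round(r['score'],2),np.round(r['xy']),'a',a.round(1),'b',b.round(1),n)
        print('   on z=.032',onz(c,a,.032).round(4),onz(c,b,.032).round(4)); out.append((a,b,r))
        ov=im[:,:,::-1].copy(); ov[r['mask']]=ov[r['mask']]//2+np.array([0,120,0],np.uint8); cv2.imwrite(f'pics/{tag}_{len(out)}.png',ov)
    return c,out
st(); o1=obs('a1')
arm.move_straight([.44,-.36,.15],feed=.2); st(); o2=obs('a2')
np.save('obs.npy',np.array([o1[0],o2[0]],dtype=object),allow_pickle=True)
pick=lambda o:min(o,key=lambda r:abs(r[0][0]-280))
a=pick(o1[1]);b=pick(o2[1])
for k in (0,1): print('tri',tri([(o1[0],a[k]),(o2[0],b[k])]))
x=cv2.imread('pics/a1.png')[120:400,180:400];y=cv2.imread('pics/a2.png')[100:380,180:400]
cv2.imwrite('pics/a12.png',cv2.resize(np.hstack([x,y]),(0,0),fx=1.8,fy=1.8,interpolation=cv2.INTER_CUBIC))
E
```

```text
t 3.73 p [ 0.4593 -0.3111  0.2   ] F [ 0.3 -0.2 -0.1] g 0.997
a1 0.88 [454.  61.] a [528.2  -0.8] b [390.2 111.7] 3758
   on z=.032 [ 0.2247 -0.4271  0.032 ] [ 0.3503 -0.3608  0.032 ]
a1 0.68 [299. 138.] a [296.3  73. ] b [298.6 243. ] 2042
   on z=.032 [ 0.4277 -0.4113  0.032 ] [ 0.4579 -0.2525  0.032 ]
a1 0.34 [ 48. 267.] a [ 98.1 243.2] b [  1.  293.8] 5589
   on z=.032 [ 0.6575 -0.2952  0.032 ] [ 0.779  -0.2624  0.032 ]
t 4.35 p [ 0.4401 -0.3597  0.1501] F [ 1.2 -1.2 -0.1] g 1.002
a2 0.96 [290. 204.] a [287.7 135. ] b [290.8 317. ] 2528
   on z=.032 [ 0.4273 -0.411   0.032 ] [ 0.4581 -0.2514  0.032 ]
a2 0.75 [468. 115.] a [560.2  30.5] b [395.7 171.9] 5159
   on z=.032 [ 0.2192 -0.4422  0.032 ] [ 0.3482 -0.3644  0.032 ]
tri (array([ 0.42755507, -0.41112792,  0.03304591]), np.float64(0.00022201177860587716))
tri (array([ 0.457682  , -0.25400499,  0.03585602]), np.float64(5.2894476952474815e-05))
```

View pics/a12.png

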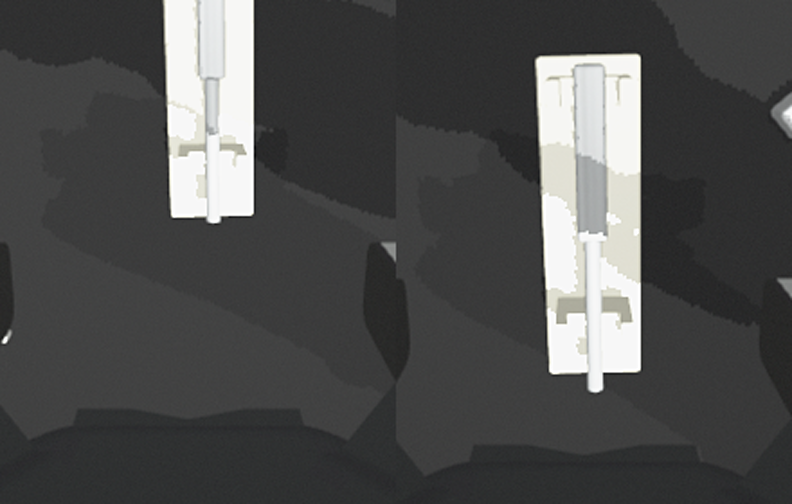

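```bash
python3 -W ignore - <<'E'
from h import *
a=np.radians(79.1); u=np.array([np.cos(a),np.sin(a)]); g=np.array([.4427,-.3313])-.032*u
arm.move_straight([*g,.10],feed=.2,ori=down(169.1)); arm.move_straight([*g,.016],feed=.12); st()
arm.grip(0.0,70); st(); arm.move_straight([*g,.13],feed=.15); st()
arm.move_ptp([.58,-.13,.20],down(198)); st()
import pickle; o=[]
for i,p in enumerate([[.58,-.13,.20],[.56,-.06,.26]]):
    if i: arm.move_straight(p,feed=.2); st()
    c,im=shot(f'c{i}'); o.append(c)
    for q in ['bore_mouth','knob','punch_tip','clamp','lock_pin']: print(q,[(np.round(d['xy'],1).tolist(),round(d['score'],2)) for d in spotter.spot_in(q,'wrist')[:2]])
pickle.dump(o,open('c.pkl','wb'))
E
```

```text
t 5.7 p [ 0.4372 -0.3632  0.0168] F [-0.1  0.2  0.5] g 0.996
t 6.36 p [ 0.4369 -0.3628  0.0163] F [0.3 1.1 4.6] g 0.148
t 7.27 p [ 0.4362 -0.3622  0.1291] F [ 0.4 -0.1 -2. ] g 0.149
t 8.36 p [ 0.5789 -0.1323  0.1994] F [-1.1 -0.2 -0.4] g 0.148
bore_mouth [([163.5, 342.1], 0.7)]
knob []
punch_tip [([288.5, 250.5], 0.96)]
clamp [([289.6, 249.2], 0.24)]
lock_pin []
t 9.28 p [ 0.5598 -0.0608  0.2597] F [-0.3 -0.9 -1.1] g 0.148
bore_mouth [([202.1, 253.3], 0.9)]
knob []
punch_tip [([286.3, 249.6], 0.56)]
clamp []
lock_pin [([218.7, 271.6], 0.61)]
```

```bash
python3 - <<'E'
import cv2,numpy as np
x=cv2.imread('pics/c0.png');y=cv2.imread('pics/c1.png')
cv2.imwrite('pics/c01.png',np.vstack([cv2.resize(y,(0,0),fx=1.42,fy=1.42,interpolation=cv2.INTER_CUBIC)]))
E
```

```text
(no output)
```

View pics/c01.png

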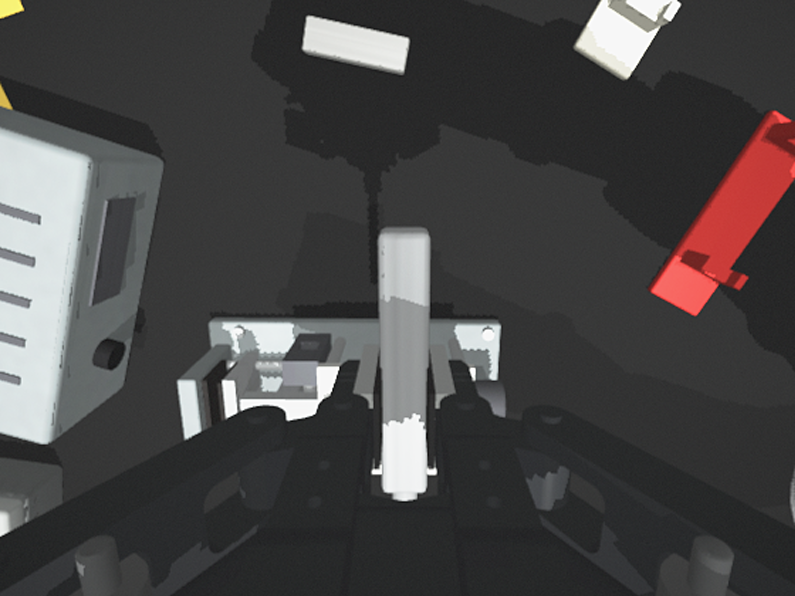

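```bash
python3 - <<'E'
from h import *
import pickle; o=pickle.load(open('c.pkl','rb'))
for p in [(147.2,224.6),(352.8,224.6)]: print(onz(o[1],p,.015).round(4))
x=cv2.imread('pics/c0.png')[250:420,60:420];y=cv2.imread('pics/c1.png')[210:320,110:290]
x=cv2.resize(x,(720,340),interpolation=cv2.INTER_CUBIC); y=cv2.resize(y,(0,0),fx=2.3,fy=2.3,interpolation=cv2.INTER_CUBIC); y=cv2.copyMakeBorder(y,0,0,0,720-y.shape[1],cv2.BORDER_CONSTANT)
cv2.imwrite('pics/cc.png',np.vstack([x,y])); print(y.shape)
E
```

```text
[0.7045 0.0513 0.015 ]
[ 0.46  -0.028  0.015]
(253, 720, 3)
```

View pics/cc.png

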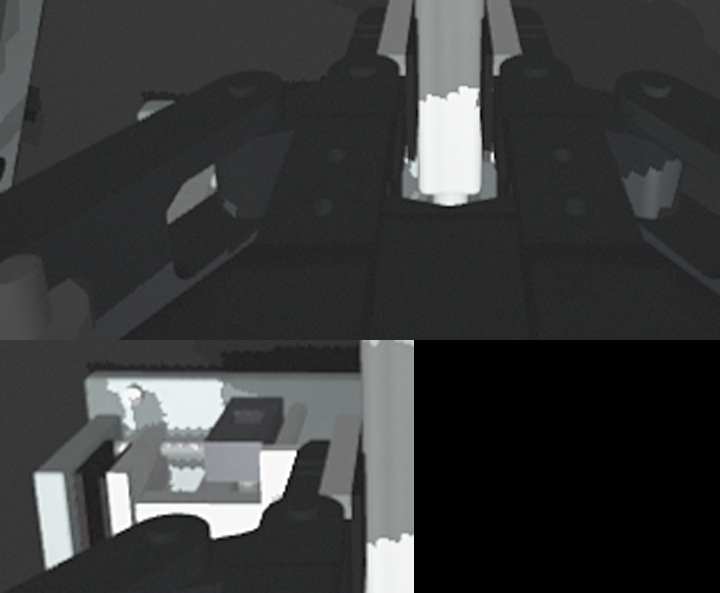

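```bash
cat >> h.py <<'E'
CO=np.array([.5558,.0609]); CY=17.97
def clampP(x,y,z,co=None,cy=None):
    co=CO if co is None else co; a=np.radians(CY if cy is None else cy)
    return np.array([co[0]+x*np.cos(a)-y*np.sin(a),co[1]+x*np.sin(a)+y*np.cos(a),z])
E
python3 - <<'E'
from h import *
import pickle; o=pickle.load(open('c.pkl','rb'))
im=cv2.imread('pics/c1.png')
S=5; crop=cv2.resize(im[215:315,130:270],(0,0),fx=S,fy=S,interpolation=cv2.INTER_CUBIC)
def dr(P,col):
    q=[(int((u-130+.5)*S),int((v-215+.5)*S)) for u,v in [proj(o[1],clampP(*p)) for p in P]]
    cv2.polylines(crop,[np.array(q)],True,col,1)
for z,col in ((.077,(0,255,0)),(.015,(0,200,0))): dr([(.031,-.045,z),(.059,-.045,z),(.059,-.025,z),(.031,-.025,z)],col)
dr([(.037,-.045,.037),(.053,-.045,.037),(.053,-.045,.053),(.037,-.045,.053)],(0,0,255))
dr([(-.12,-.055,.015),(.14,-.055,.015),(.14,.055,.015)],(255,0,0))
cv2.imwrite('pics/ov.png',crop)
E
```

```text
(no output)
```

View pics/ov.png

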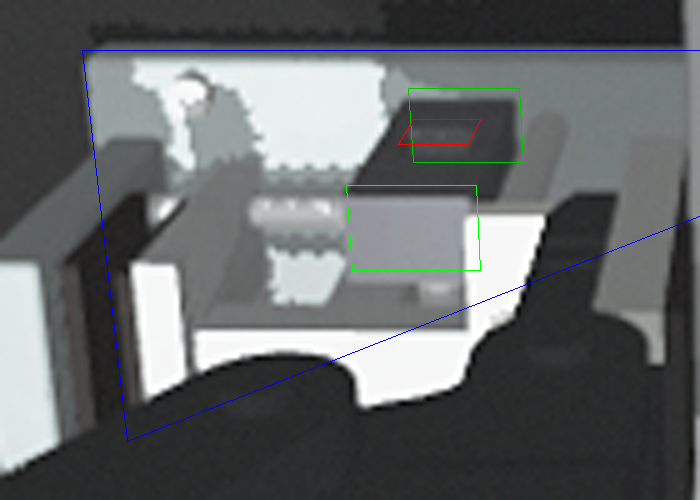

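```bash
sed -i 's/^CO=.*/CO=np.array([.5559,.0630]); CY=17.97/' h.py
cat >> h.py <<'E'
L=.1115; JD=180+CY
def tipat(y,x=.045,z=.0293): return clampP(x,y-L,z)
E
python3 -W ignore - <<'E'
from h import *
arm.move_straight(tipat(-.07,z=.2),feed=.25,ori=down(JD)); st()
arm.move_straight(tipat(-.07),feed=.15); arm.wait(.2); s=st()
print('want',tipat(-.07).round(4), 'rot',s['ee_rot'], 'tool z',Rn.from_euler('xyz',s['ee_rot'],degrees=True).as_matrix()[:,2].round(4))
F0=s['contact_force']
for n in('scene','top'):
    im=imaging.camera(n); cv2.imwrite(f'pics/{n}1.png',im[:,:,::-1])
for y in (-.055,-.048,-.044,-.041,-.038,-.035):
    arm.move_straight(tipat(y),feed=.05); s=telemetry.get_state(); d=np.array(s['contact_force'])-F0
    v=clampP(0,1,0)-clampP(0,0,0); u=clampP(1,0,0)-clampP(0,0,0); print(y,'fv',round(d@v,1),'fu',round(d@u,1),'fz',round(d[2],1), round(s['clock'],1))
    if abs(d@v)>14: break
E
```

```text
t 10.2 p [ 0.6544 -0.0959  0.1993] F [ 0.2 -0.  -0.9] g 0.144
t 11.69 p [ 0.6551 -0.0958  0.0301] F [ 0.4 -0.3 -2.2] g 0.15
want [ 0.6547 -0.0958  0.0293] rot [155.67493504  89.92482283  -6.35923071] tool z [-0.9512 -0.3084 -0.0012]
-0.055 fv -0.3 fu -0.7 fz 1.4 12.2
-0.048 fv 0.4 fu -0.8 fz 0.4 12.5
-0.044 fv -0.1 fu -0.2 fz 0.8 12.8
-0.041 fv 1.2 fu -0.4 fz 0.5 13.0
-0.038 fv 0.9 fu 0.2 fz 0.6 13.3
-0.035 fv 1.0 fu -0.7 fz 1.7 13.5
```

```bash
python3 -W ignore - <<'E'
from h import *
v=clampP(0,1,0)-clampP(0,0,0); u=clampP(1,0,0)-clampP(0,0,0)
for y in (-.033,-.030,-.026,-.02,-.01,0,.008,.013,.017,.019):
    arm.move_straight(tipat(y),feed=.05); s=telemetry.get_state(); d=np.array(s['contact_force'])
    print(y,'fv',round(d@v,1),'fu',round(d@u,1),'fz',round(d[2],1), round(s['clock'],1), 'y err',round((np.array(s['eef_pos'])-tipat(y))@v*1e3,1))
    if abs(d@v)>22 or abs(d@u)>12: print('STOP');break
c,im=shot('d0')
for n in('scene','top'):
    im=imaging.camera(n); cv2.imwrite(f'pics/{n}2.png',im[:,:,::-1])
C=[]
for n,r in (('scene',(220,190,110,120)),('top',(215,110,110,120))):
    i=cv2.imread(f'pics/{n}2.png'); x,y,w,h=r; C.append(cv2.resize(i[y:y+h,x:x+w],(400,436),interpolation=cv2.INTER_CUBIC))
cv2.imwrite('pics/d.png',np.hstack(C))
E
```

```text
-0.033 fv 0.5 fu -0.3 fz -1.5 13.8 y err 0.2
-0.03 fv -2.0 fu 0.5 fz -0.5 14.0 y err -0.4
-0.026 fv -4.9 fu -0.5 fz -1.0 14.3 y err -1.7
-0.02 fv -5.5 fu 0.3 fz -1.3 14.6 y err -1.8
-0.01 fv -4.9 fu 0.1 fz -1.8 14.9 y err -1.6
0 fv -4.6 fu -0.9 fz -0.0 15.2 y err -1.7
0.008 fv -5.3 fu 0.8 fz -2.0 15.6 y err -1.7
0.013 fv -5.9 fu 0.1 fz -2.2 15.8 y err -1.8
0.017 fv -6.2 fu 0.1 fz -1.3 16.1 y err -2.0
0.019 fv -6.5 fu -0.4 fz -1.4 16.3 y err -2.2
```

View pics/d.png

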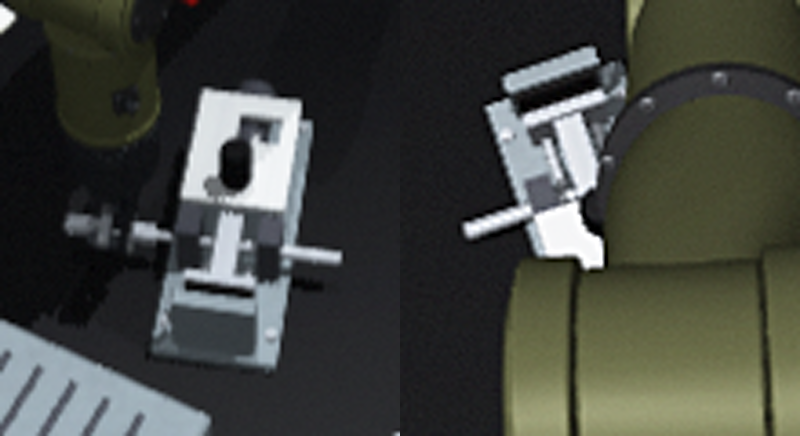

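```bash
python3 -W ignore - <<'E'
from h import *
v=clampP(0,1,0)-clampP(0,0,0); u=clampP(1,0,0)-clampP(0,0,0)
for y in (.022,.025,.027,.029,.030):
    arm.move_straight(tipat(y),feed=.05); s=telemetry.get_state(); d=np.array(s['contact_force'])
    print(y,'fv',round(d@v,1),'fu',round(d@u,1),'fz',round(d[2],1), round(s['clock'],1), 'y err',round((np.array(s['eef_pos'])-tipat(y))@v*1e3,1))
    if abs(d@v)>10 or abs(d@u)>12: print('STOP');break
im=imaging.camera('scene'); cv2.imwrite('pics/scene3.png',im[:,:,::-1]); c=cal('scene')
im=imaging.camera('top'); cv2.imwrite('pics/top3.png',im[:,:,::-1]); t=cal('top')
for n,k in(('scene3',c),('top3',t)):
    i=cv2.imread(f'pics/{n}.png')
    print(n,[proj(k,clampP(.045,y,.045)).round(1).tolist() for y in (.045,.089,.093,.103)])
    p=proj(k,clampP(.045,.09,.045)).astype(int); cv2.imwrite(f'pics/{n}c.png',i[p[1]-25:p[1]+25,p[0]-30:p[0]+30]); print(p)
    # gray profile along pin axis
    g=cv2.cvtColor(i,cv2.COLOR_BGR2GRAY)
    print([(round(y*1e3),int(g[tuple(np.round(proj(k,clampP(.045,y,.049))).astype(int)[::-1])])) for y in np.arange(.07,.12,.003)])
E
```

```text
0.022 fv -6.5 fu -0.6 fz -1.4 16.7 y err -2.1
0.025 fv -6.4 fu -0.6 fz -1.6 17.0 y err -2.1
0.027 fv -9.0 fu -0.7 fz -1.5 17.2 y err -3.9
0.029 fv -13.6 fu 0.2 fz -1.3 17.5 y err -5.8
STOP
scene3 [[296.2, 258.7], [310.1, 260.5], [311.4, 260.7], [314.5, 261.1]]
[310 260]
[(70, 209), (73, 217), (76, 219), (79, 206), (82, 212), (85, 214), (88, 210), (91, 208), (94, 218), (97, 216), (100, 204), (103, 163), (106, 35), (109, 36), (112, 36), (115, 35), (118, 35)]
top3 [[251.5, 165.9], [235.9, 171.4], [234.5, 171.9], [231.0, 173.1]]
[235 171]
[(70, 217), (73, 187), (76, 170), (79, 216), (82, 187), (85, 239), (88, 214), (91, 182), (94, 236), (97, 214), (100, 186), (103, 248), (106, 138), (109, 11), (112, 27), (115, 30), (118, 30)]
```

```bash
python3 -W ignore - <<'E'
from h import *
arm.move_straight(tipat(-.075),feed=.12); st()
arm.move_straight(tipat(-.075,z=.15),feed=.2); st()
c,im=shot('e0')
a=cv2.imread('pics/c1.png');b=cv2.imread('pics/e0.png')
for n in ('c0','c1','d0','e0'):
    g=cv2.cvtColor(cv2.imread(f'pics/{n}.png'),cv2.COLOR_BGR2GRAY); print(n,[int(x) for x in g[150:176:1,285]])
    r=g[200]; print([int(x) for x in r[260:310]])
E
```

```text
t 18.57 p [ 0.656  -0.099   0.0292] F [-0.2  0.1 -1.2] g 0.147
t 19.32 p [ 0.6555 -0.0999  0.149 ] F [ 0.2  1.9 -2. ] g 0.149
c0 [58, 58, 58, 58, 58, 56, 56, 57, 55, 70, 101, 119, 120, 125, 150, 172, 184, 190, 200, 207, 210, 207, 209, 208, 208, 208]
[49, 43, 33, 37, 35, 36, 87, 149, 175, 184, 195, 202, 203, 202, 198, 197, 195, 194, 193, 195, 198, 201, 203, 205, 204, 205, 204, 204, 205, 205, 207, 211, 211, 210, 212, 211, 210, 210, 203, 190, 178, 166, 123, 55, 51, 52, 53, 50, 53, 53]
c1 [57, 55, 57, 55, 59, 58, 57, 56, 55, 70, 100, 118, 118, 125, 151, 174, 182, 189, 199, 206, 207, 207, 207, 205, 205, 206]
[48, 52, 49, 42, 47, 51, 90, 149, 173, 182, 193, 201, 201, 199, 198, 195, 193, 192, 191, 195, 196, 199, 201, 204, 202, 201, 202, 203, 203, 205, 206, 209, 210, 210, 209, 210, 209, 207, 201, 188, 176, 165, 123, 50, 49, 50, 52, 51, 51, 52]
d0 [87, 86, 86, 83, 77, 75, 76, 72, 70, 116, 201, 233, 230, 237, 247, 248, 247, 247, 247, 247, 247, 247, 247, 247, 247, 247]
[75, 74, 76, 75, 73, 66, 165, 253, 249, 247, 247, 247, 247, 247, 247, 247, 247, 247, 247, 247, 247, 247, 247, 247, 247, 247, 247, 247, 247, 247, 247, 247, 247, 247, 247, 247, 247, 247, 247, 247, 248, 250, 250, 101, 83, 87, 87, 87, 88, 86]
e0 [43, 39, 43, 51, 57, 57, 55, 56, 57, 70, 100, 117, 117, 122, 147, 171, 182, 190, 198, 207, 209, 208, 206, 207, 207, 206]
[52, 53, 53, 51, 31, 28, 78, 147, 171, 180, 193, 199, 201, 200, 198, 196, 195, 193, 191, 195, 197, 199, 202, 205, 203, 202, 203, 202, 203, 205, 207, 208, 210, 210, 210, 211, 209, 207, 201, 189, 177, 167, 126, 54, 49, 52, 51, 50, 52, 50]
```

```bash
python3 -W ignore - <<'E'
from h import *
a=np.radians(79.1); u=np.array([np.cos(a),np.sin(a)]); g=np.array([.4427,-.3313])-.032*u
arm.move_ptp([*g,.11],down(169.1)); st()
arm.move_straight([*g,.04],feed=.15); arm.move_straight([*g,.0168],feed=.04); st()
arm.grip(1.0); st(); arm.move_straight([*g,.15],feed=.2); 
p=[.44,-.36,.15]; arm.move_straight(p,feed=.2); st()
c,im=shot('f0')
for r in spotter.regions_of('punch','wrist')[:3]:
    A,B,n=ends(r['mask']); print(round(r['score'],2),A.round(1),B.round(1),onz(c,A,.032).round(4),onz(c,B,.032).round(4))
cv2.imwrite('pics/f.png',cv2.resize(im[100:380,180:400,::-1],(0,0),fx=1.8,fy=1.8,interpolation=cv2.INTER_CUBIC))
E
```

```text
t 20.68 p [ 0.4384 -0.3614  0.11  ] F [ 1.3 -0.4 -2. ] g 0.147
t 22.02 p [ 0.4366 -0.3627  0.0166] F [ 0.  -0.  -1.2] g 0.144
t 22.73 p [ 0.4367 -0.3627  0.0168] F [ 0.   0.7 -0.2] g 0.996
t 23.79 p [ 0.44   -0.3593  0.1488] F [-0.  -0.7  0.3] g 0.999
0.91 [288.1 135. ] [286.9 318. ] [ 0.4278 -0.4108  0.032 ] [ 0.459  -0.2511  0.032 ]
0.66 [560.6  37.1] [394.7 173.5] [ 0.2211 -0.4417  0.032 ] [ 0.3493 -0.3649  0.032 ]
```

View pics/f.png

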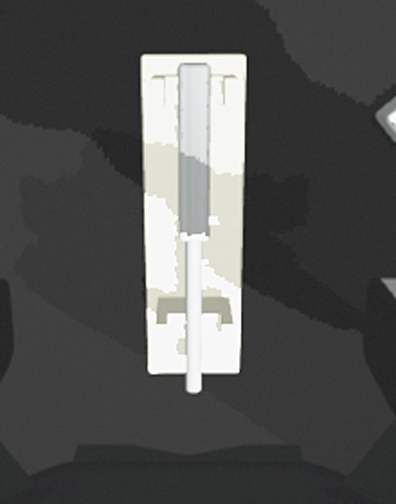

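```bash
python3 -W ignore - <<'E'
from h import *
k=clampP(.010,0,0)
arm.move_ptp(clampP(.010,-.04,.26),down(JD)); st()
C=[];o=[]
for i,q in enumerate([(.010,-.04,.26),(-.02,-.02,.23)]):
    if i: arm.move_straight(clampP(*q),feed=.2)
    c,im=shot(f'k{i}'); o.append(c); r=spotter.regions_of('knob','wrist')
    print('pred knob top',proj(c,clampP(.01,0,.142)).round(1))
    for d in r[:2]:
        m=d['mask']; y,x=np.nonzero(m); print(round(d['score'],2),np.round(d['xy'],1),x.min(),x.max(),y.min(),y.max(),m.sum())
    C.append(im[:,:,::-1])
st()
import pickle; pickle.dump(o,open('k.pkl','wb'))
cv2.imwrite('pics/k.png',cv2.resize(np.hstack([C[0][90:390,150:430],C[1][90:390,150:430]]),(0,0),fx=1.42,fy=1.42,interpolation=cv2.INTER_CUBIC))
E
```

```text
t 25.46 p [0.5776 0.0261 0.2597] F [ 0.  -0.4  0.2] g 0.996
pred knob top [284.4 248.7]
0.65 [283.8 244.4] 268 299 221 263 1119
pred knob top [245.  237.5]
0.92 [244.8 231.5] 227 265 207 254 1422
t 26.04 p [0.5442 0.0371 0.2307] F [0.  0.7 0.3] g 1.001
```

View pics/k.png

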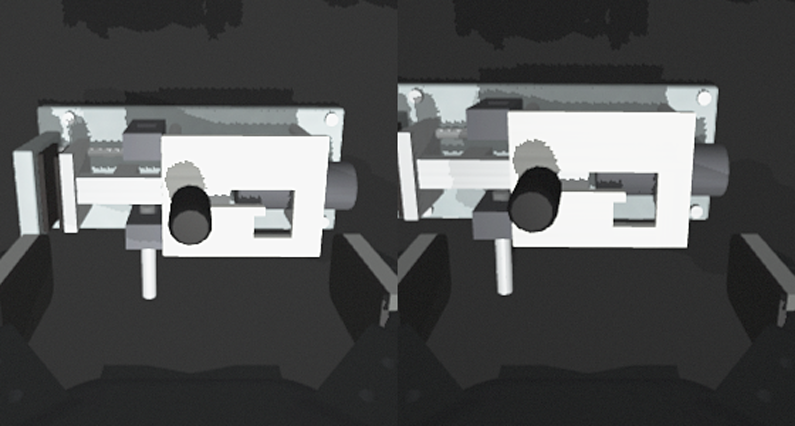

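```bash
python3 -W ignore - <<'E'
from h import *
v=(clampP(0,1,0)-clampP(0,0,0))[:2]; u=(clampP(1,0,0)-clampP(0,0,0))[:2]
def rep(tag):
    s=telemetry.get_state(); d=np.array(s['eef_pos'][:2])-clampP(.010,0,0)[:2]; F=np.array(s['contact_force'])
    print(tag,'t',round(s['clock'],1),'car',round(-d@u*1e3,1),'lat',round(d@v*1e3,1),'fu',round(F[:2]@u,1),'fv',round(F[:2]@v,1),'fz',round(F[2],1),'g',round(s['grip_width'],3)); return -d@u,d@v
z=.104
arm.move_straight(clampP(.010,0,.2),feed=.2); arm.move_straight(clampP(.010,0,z),feed=.12); rep('down')
arm.grip(0.0,60); rep('grip')
for c in (.02,.045,.060,.065):
    arm.move_straight(clampP(.010-c,0,z),feed=.08); a=rep(c)
E
```

```text
down t 27.4 car -0.5 lat -0.4 fu 1.1 fv -0.3 fz 0.1 g 1.003
grip t 27.9 car 0.1 lat 0.0 fu -1.7 fv -0.0 fz 5.1 g 0.308
0.02 t 28.4 car 18.3 lat 0.1 fu 5.1 fv 0.4 fz -0.5 g 0.312
0.045 t 28.8 car 42.4 lat 0.3 fu 7.8 fv 1.0 fz -2.1 g 0.307
0.06 t 29.1 car 57.1 lat 0.3 fu 10.0 fv 1.2 fz -3.0 g 0.311
0.065 t 29.4 car 61.7 lat 0.4 fu 9.8 fv 0.8 fz -2.6 g 0.314
```

```bash
python3 -W ignore - <<'E'
from h import *
v=(clampP(0,1,0)-clampP(0,0,0))[:2]; u=(clampP(1,0,0)-clampP(0,0,0))[:2]
def rep(tag):
    s=telemetry.get_state(); d=np.array(s['eef_pos'][:2])-clampP(.010,0,0)[:2]; F=np.array(s['contact_force'])
    print(tag,'t',round(s['clock'],1),'car',round(-d@u*1e3,1),'lat',round(d@v*1e3,1),'fu',round(F[:2]@u,1),'fv',round(F[:2]@v,1),'fz',round(F[2],1),'g',round(s['grip_width'],3)); return -d@u,d@v,F[:2]@v
z=.104
for c,l in ((.0675,0),(.0675,.008),(.0675,.016),(.0675,.020),(.0675,.023)):
    arm.move_straight(clampP(.010-c,l,z),feed=.06); a=rep((c,l))
    if abs(a[2])>12: print('STOP'); break
E
```

```text
(0.0675, 0) t 29.6 car 64.0 lat 0.4 fu 9.8 fv 2.2 fz -3.9 g 0.308
(0.0675, 0.008) t 29.9 car 63.8 lat 8.2 fu 10.0 fv 0.3 fz -3.4 g 0.309
(0.0675, 0.016) t 30.2 car 63.8 lat 16.1 fu 9.9 fv -1.2 fz -4.3 g 0.307
(0.0675, 0.02) t 30.5 car 63.8 lat 19.8 fu 10.0 fv -1.2 fz -3.2 g 0.308
(0.0675, 0.023) t 30.7 car 63.8 lat 22.7 fu 10.3 fv -1.0 fz -4.1 g 0.31
```

```bash
python3 -W ignore - <<'E'
from h import *
v=(clampP(0,1,0)-clampP(0,0,0))[:2]; u=(clampP(1,0,0)-clampP(0,0,0))[:2]
def rep(tag):
    s=telemetry.get_state(); d=np.array(s['eef_pos'][:2])-clampP(.010,0,0)[:2]; F=np.array(s['contact_force'])
    print(tag,'t',round(s['clock'],1),'car',round(-d@u*1e3,1),'lat',round(d@v*1e3,1),'fu',round(F[:2]@u,1),'fv',round(F[:2]@v,1),'fz',round(F[2],1),'g',round(s['grip_width'],3)); return F[:2]@u
z=.104
for c in (.062,.058,.055,.053,.0515):
    arm.move_straight(clampP(.010-c,.0225,z),feed=.06)
    if rep(c)<1.5: break
arm.grip(1.0); rep('open')
arm.move_straight(clampP(.010-.052,.0225,.22),feed=.15); 
arm.move_straight(clampP(-.02,-.02,.26),feed=.2); st()
c,im=shot('z0')
for l,q in(('held',(-.042,.022,.142)),('lane0',(.01,0,.142))): print(l,proj(c,clampP(*q)).round(1))
print([np.round(d['xy'],1) for d in spotter.spot_in('knob','wrist')[:2]])
cv2.imwrite('pics/z.png',cv2.resize(im[90:390,100:430,::-1],(0,0),fx=1.8,fy=1.8,interpolation=cv2.INTER_CUBIC))
E
```

```text
0.062 t 31.0 car 58.1 lat 22.1 fu 9.7 fv -0.3 fz -3.4 g 0.311
0.058 t 31.2 car 54.3 lat 22.1 fu 9.5 fv -0.2 fz -2.2 g 0.31
0.055 t 31.5 car 52.0 lat 22.0 fu 8.4 fv -1.8 fz -1.1 g 0.314
0.053 t 31.7 car 51.8 lat 22.1 fu 3.5 fv -1.3 fz 4.7 g 0.31
0.0515 t 32.0 car 51.7 lat 22.0 fu -0.6 fv -1.3 fz 7.6 g 0.312
open t 32.6 car 51.6 lat 22.6 fu 0.1 fv -0.2 fz -0.6 g 1.003
t 33.95 p [0.5426 0.0378 0.2589] F [-0.3  0.6 -0.6] g 1.002
held [310.3 248.9]
lane0 [248.8 224.5]
[array([304.7, 242.8])]
```

View pics/z.png

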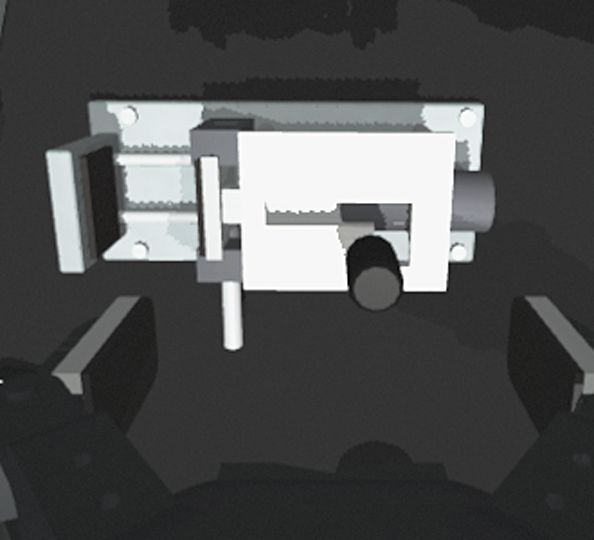

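The knob sits in the notch: its top is at about (309, 249) px, against (310, 249) predicted for carriage 0.052 and latch 0.022. The jaws are open, the pin is out and nothing is touching the arm, so I'm handing in.

```bash
python3 -c "
from h import *
workorder.close_job(); st()"
```

```text
the job is handed in; nothing more can be done
the job is handed in; nothing more can be done
```

The job is done and was handed in at about 34 s on the robot's clock, against the 64 s limit.

- **Pin:** I took the smaller punch from the white rest and drove the lock pin to its stop. The scene and top images put its +y end 103–106 mm along the clamp's y, which matches the full 58 mm of travel. The push force rose at the stop to about 14 N.
- **Punch:** I laid it back on the white rest. The wrist picture shows it in both cradles, about 1 mm from where it first lay. It had not slipped in the grip.
- **Knob:** I drew the carriage to about 64 mm, moved the knob 22 mm sideways and eased it back behind the lip at about 52 mm. After release, the last picture shows the knob at the predicted held position and the jaws open. The gripper was well clear of everything.

**One disagreement:** contact with the pin came about 6 mm later than my position estimate predicted, and the stop about 2 mm later. I did not resolve this. I relied on the force rise and the pictures for the pin's travel, and the knob matched its predicted position to about 1 mm.

I did not touch the other things on the bench, but I took no final overview picture of them. The last state reading, after hand-in, returned only the "handed in" message.

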